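Turn the chocolate tablet over against the slab's edge

ROBOT

A 7-joint arm with a two-finger parallel gripper is mounted at the origin on the work surface. World frame = base frame: x ahead of the robot, y to its left, z up, the work surface at z = 0. Lengths are in m, angles in rad, forces in N, time in s.
With the tool pointing down it reaches from about 0.4 to 0.875 m from the base axis. Payload 4.4 kg.
Tool frame: the origin (TCP) lies midway between the tips of the shut fingers; the grasp point (between the pads) lies 19 mm behind it (r.hold_point_z is the distance from the TCP to the grasp point, in m); z points along the fingers, y is the line along which they close (so a half turn about z gives the same grasp; the last joint's range is limited). The gripper opens to 85 mm and grips with 20 to 120 N. Pads are 22 mm wide; open, the fingers measure 114 mm over their backs; the gripper's body (76 mm by 85 mm) begins 54 mm behind the grasp point. The pads swing forward as they close: fully open they stand 13 mm farther back than shut.
Start: joints at [1.183, 0.628, 0.038, 1.517, -0.027, 0.996, -0.02], TCP at [0.206, -0.617, 0.231] pointing down, gripper open.
Joint ranges: [-3.06, 3.06], [-0.37, 2.12], [-1.25, 1.32], [0.18, 2.47], [-1.1, 4.24], [0.23, 1.98], [-2.94, 2.94]. Speed limits (rad/s): [2.57, 2.57, 3.14, 3.14, 3.14, 3.14, 3.14].

INTERFACE

Orientations are given as [roll, pitch, yaw] about the fixed x, y, z axes, in that order (R = Rz(yaw) Ry(pitch) Rx(roll)).
In Python, from cell import r, viewer gives the robot as it stands.
- The arm moves only by the tool servo_tool, never from a script. Its argument "motion" is a list of rows, each a list of 5 numbers: the opening in per cent of the stroke, from 0 (shut) to 100 (fully open), then the shift along the tool's x, y, z in mm, then the turn about the tool's z in degrees. In form: [[grip, dx, dy, dz, turn], ...]. A call has 1 to 8 rows; each row shifts and turns the commanded pose from where the row before left it, along the tool's axes as they then stand; what a row does not reach is not made up. A row lasts 1/12 s, in which the tool goes at most 41.7 mm and 7.16 degrees, less where a joint would pass 70% of its speed; a pose out of reach is approached as far as the arm can. A call with a gripper value outside its range is refused whole. The fingers move at their own pace and stop on an object; "grip_force" is the grip in N (left out, the last holds). Time passes only in rows, so rows that do not move let the fingers close. It gives the time, the measured TCP pose, the force, the opening and the grip force at its end, in the units of the state.
- r.state(): the state, without advancing time (a new reading comes with each control period).
- viewer.get_image(name): name is "side" or "top" or "wrist"; returns (picture, depth): 480x640x3 uint8, red, green, blue; 480x640 float32, m along the optical axis (not along the pixel's ray), 0 where there is no reading.
- viewer.camera_model(name): a dict with "vertical_fov" (degrees; the focal length in pixels is half the picture's height over the tangent of half this angle, whatever the lens; pixels are square), "cx", "cy" (the principal point, pixels), "k1" (the pictures are not rectified: a ray, as slopes to the right and down, at radius r is drawn at 1 + k1 r^2 times it, then the intrinsics apply), "R" (3x3) and "t" (3): a world point X has camera coordinates R X + t. Camera axes: x right, y down, z forward; pixel columns grow to the right and rows downward; lengths in m; the calibration is good to about 2 mm. A picture is of the moment at which its call begins: read the wrist's pose just before it. camera_model takes no time and is no camera call; for the wrist camera it gives the pose at the moment of the call.
- r.sign_off(): hands the job in; it is judged then, once.
The state is a dict: "clock": time; "joint_positions": joint angles; "qd": joint speeds; "joint_efforts": joint torques, N m; "eef_pos": TCP position; "tool_rot": TCP orientation; "force": force on the tool from outside, world axes, zero at the start; "ft_torque": the same for the moment, N m; "gripper_width": opening from 0.0 (shut) to 1.0 (fully open); "grasp_force": force on a finger pad.
Only numpy, scipy, OpenCV 4.12 (cv2) and the standard library are available. Lean on these libraries where they do the work, as an engineer would, in place of code of your own. Each camera call takes 0.05 s, during which the arm holds its last target. There are 200 camera calls.

TASK

A chocolate tablet lies plain side up on the wooden board. Without pinching it or picking it up, push it with the fingertips off the board into the narrow gap so that its leading end catches against the edge of the marble slab, and keep pushing until it tips up on end and turns over onto the slab; then push it on until it lies wholly on the slab, moulded squares up, with nothing hanging over the gap. Leave the finished tablets and the other things where they are.

Things in the scene. Friction and masses are not known exactly. Their poses are not given: they have to be found in the camera images.
- tablet: the chocolate tablet to be turned, the only one on the wooden board: dark brown rigid bar, 62 (x) x 110 (y) x 10 (z) mm, about 75 g, smooth (friction about 0.35 on everything). Origin at its centre. Its +z points out of the plain flat side (up at the start, must point down at the end); the moulded squares are on its -z side. Its long axis y points roughly towards the gap at the start.
- tablet_front (a point): middle of the tablet's end face that looks towards the gap at the start (55 mm along its +y from its centre). It drops into the gap once the tablet is 56 to 62 mm off the board and the finger eases back (a finger pressing on the rear end can hold it level by friction); pushed on, it stops at the foot of the slab's edge; the rear end, pushed up round it by a fingertip that rises with it, goes over onto the slab, where it lies with this end still over the gap
- tablet_rear (a point): middle of the tablet's other end face (55 mm along its -y)
- board: fixed wooden board on the bench, 220 (x) x 210 (y) x 30 mm high. Origin at bench level in the middle of its edge that faces the gap; +y points horizontally out of the board, square across the gap to the slab; the board lies on the -y side, its top at z = 30 mm.
- slab: fixed marble slab on the bench, 260 (x) x 270 (y) x 18 mm high, beyond the gap, parallel to the board. Origin at bench level in the middle of its edge that faces the gap; the slab lies on its +y side, its top at z = 18 mm. The gap to the board is 64 to 72 mm wide and its floor is the bench (z = 0).
- done_a: finished chocolate tablet at the far end of the slab, squares up, leave alone
- done_b: second finished chocolate tablet beside it, squares up, leave alone
- scraper: dough scraper with black grip, 115 x 80 x 16 mm, lying on the bench behind the board, leave alone
- ramekin: white ramekin, 80 mm wide, 45 mm high, leave alone
- jar: small amber jar, 64 mm wide, 75 mm high, leave alone
- cutter: steel ring cutter, 70 mm wide, 40 mm high, leave alone
Not all that is in view belongs to the job. What is shaped like the tablet but orange or white is not meant.

How it is judged:
By the outcome, as a careful person would: the job done as asked, in the order asked, and still so for the second after the job is handed in, with the robot touching nothing.
It also fails if it takes over 58 s, if anything falls off the work surface, if the arm or the gripper's body presses on something with over 40 N, if the wrist force passes 120 N, or if a joint passes its speed limit or range.

## Working session

There is one attempt and no reset: what is moved stays moved. The work goes in short steps, Python scripts to look and compute and a tool call to move; the robot and the scene stay as the last step left them, time stands still between calls to the robot, and variables do not carry over. Pictures are saved under pics/ and viewed, at most 10 in all, crops included, and the job is handed in when it is done.

Besides the shell and the picture viewer there is one more tool, called after "Request:" as name(argument=value, ...) on one line, values as JSON. servo_tool: Moves the arm, as the interface text tells. Its arguments: {"type":"object","properties":{"motion":{"type":"array"},"grip_force":{"type":"number"}},"required":["motion"]}

```bash
mkdir -p pics; ls
cat > h.py <<'E'
import numpy as np, cv2
from cell import r, viewer
def cam(n):
    m=viewer.camera_model(n); f=240/np.tan(np.radians(m["vertical_fov"])/2)
    return f,m["cx"],m["cy"],m["k1"],np.array(m["R"]),np.array(m["t"])
def ray(n,px,c=None):
    f,cx,cy,k,R,t=c or cam(n)
    K=np.array([[f,0,cx],[0,f,cy],[0,0,1.]])
    u=cv2.undistortPoints(np.float64(px).reshape(-1,1,2),K,np.float64([k,0,0,0])).reshape(-1,2)
    d=np.c_[u,np.ones(len(u))]@R
    return -R.T@t,d
def onz(n,px,z,c=None):
    o,d=ray(n,px,c); return o+d*((z-o[2])/d[:,2])[:,None]
def proj(n,X,c=None):
    f,cx,cy,k,R,t=c or cam(n); p=np.atleast_2d(X)@R.T+t; s=p[:,:2]/p[:,2:]
    s=s*(1+k*(s**2).sum(1))[:,None]; return s*f+[cx,cy]
def save(n,name):
    im,d=viewer.get_image(n); cv2.imwrite(f"pics/{name}.png",im[:,:,::-1]); return im,d
E
python3 - <<'E'
from h import *
print(r.state())
for n in("top","side"):
    im,d=save(n,n+"0"); np.savez(n+"0",im=im,d=d); m=viewer.camera_model(n); print(m)
E
```

```text
pics
{'clock': 0.0, 'joint_positions': array([ 1.18319337,  0.62937731,  0.03843646,  1.51838951, -0.02703489,
        0.99625805, -0.01999715]), 'qd': array([-2.14407285e-03, -1.01088984e-03,  6.20476247e-05,  4.03723609e-04,
       -3.61741664e-04,  1.30094099e-03,  1.18187576e-03]), 'joint_efforts': array([-2.71275303e-04, -5.63405335e+01,  1.22609988e+00, -1.93444866e+01,
        1.09981195e-02,  1.05622484e-02,  8.81416113e-07]), 'eef_pos': array([ 0.20542182, -0.61602545,  0.23036187]), 'tool_rot': array([-3.13967788e+00, -5.33540538e-06,  3.21790766e-01]), 'force': array([-0.44669692,  0.24071914, -0.20991014]), 'ft_torque': array([-0.03138225, -0.02703043,  0.01113795]), 'grasp_force': 0.0, 'gripper_width': 0.9968853301901504}
{'vertical_fov': 56.493485262655746, 'cx': 311.9720095964331, 'cy': 236.50638096038608, 'k1': -0.006930890266524229, 'R': array([[ 0.07349976, -0.99728791,  0.0038217 ],
       [-0.97668718, -0.07275543, -0.20196239],
       [ 0.2016927 ,  0.01111158, -0.97938582]]), 't': array([-0.03118291,  0.56152876,  0.84446572])}
{'vertical_fov': 44.29795061595343, 'cx': 323.6660314950868, 'cy': 230.55782461281362, 'k1': -0.01310442062755882, 'R': array([[-0.8838611 , -0.46768941, -0.00749462],
       [-0.24165482,  0.47029198, -0.84878054],
       [ 0.40049033, -0.74839299, -0.52869219]]), 't': array([0.4794512 , 0.21355607, 0.87013998])}
```

View pics/top0.png

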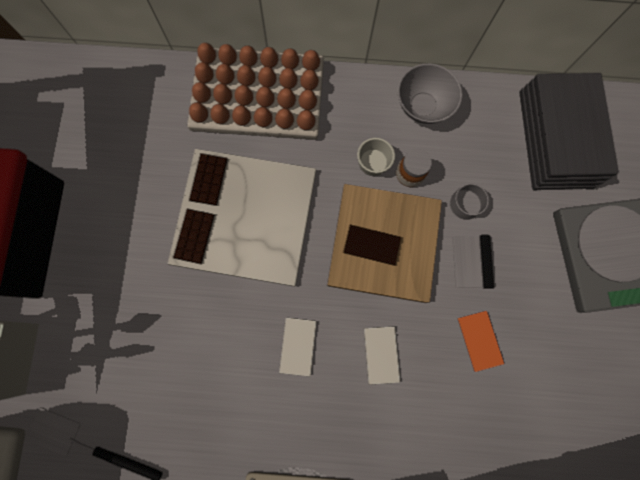

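View pics/side0.png

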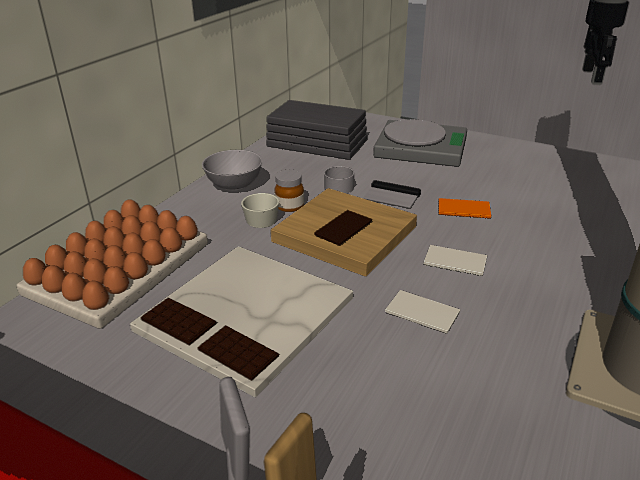

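The top view shows the tablet at (373,245) on the board, gap around columns 300–340, slab to its left with two finished tablets at (208,180) and (194,237). Now I'll measure.

Run:
```python
from h import *
im=np.load("top0.npz")["im"]; hsv=cv2.cvtColor(im,cv2.COLOR_RGB2HSV); c=cam("top")
def comp(mask,seed):
    n,l,s,_=cv2.connectedComponentsWithStats(mask.astype(np.uint8)); k=l[seed[1],seed[0]]; print("area",s[k]); return (l==k).astype(np.uint8)
def rect(m,z,nm):
    ct=max(cv2.findContours(m,0,1)[0],key=len).reshape(-1,2); ct=cv2.convexHull(ct).reshape(-1,2)
    P=onz("top",ct,z,c)[:,:2].astype(np.float32)*1000
    R=cv2.minAreaRect(P); b=cv2.boxPoints(R); print(nm,"c",np.round(R[0],1),"size",np.round(R[1],1),"ang",round(R[2],2),"\n",np.round(b,1).tolist()); return R
V=hsv[:,:,2];S=hsv[:,:,1];H=hsv[:,:,0]
print(hsv[245,373],hsv[210,390],hsv[170,270],hsv[245,320])
t=comp((V<60),(373,245)); rect(t,.04,"tablet")
bm=comp(((S>70)&(V>60)&(H<25)),(390,210)); bm=cv2.morphologyEx(bm,cv2.MORPH_OPEN,np.ones((5,5))); rect(bm,.03,"board")
sm=comp(((V>110)&(S<60)),(270,170)); sm=cv2.morphologyEx(sm,cv2.MORPH_OPEN,np.ones((5,5)));rect(sm,.018,"slab")
for s in((208,180),(194,237)): rect(comp(V<70,s),.028,"done")
```

```text
[  3 164  28] [ 17 120 119] [ 18  43 153] [ 11  26 109]
area [ 344  225   58   40 1552]
tablet c [ 558.3 -114.7] size [110.4  60.8] ang 80.34 
 [[519.0999755859375, -164.0], [579.0, -174.1999969482422], [597.5999755859375, -65.30000305175781], [537.7000122070312, -55.099998474121094]]
area [ 327  184  115  119 9038]
board c [ 568.6 -142.4] size [211.  221.3] ang 84.53 
 [[448.3999938964844, -236.8000030517578], [668.7000122070312, -257.8999938964844], [688.7000122070312, -47.900001525878906], [468.5, -26.799999237060547]]
area [  127   148   189   138 13440]
slab c [608.9 172.1] size [291.5 261.5] ang 84.49 
 [[464.79998779296875, 39.599998474121094], [725.0, 14.5], [753.0, 304.6000061035156], [492.79998779296875, 329.70001220703125]]
area [ 189  154   39   51 1394]
done c [677.6 240.6] size [ 62.8 107.9] ang 83.98 
 [[620.7000122070312, 215.10000610351562], [727.9000244140625, 203.8000030517578], [734.5, 266.20001220703125], [627.2999877929688, 277.5]]
area [ 173  209   43   55 1497]
done c [551.7 255.7] size [ 62.7 107.7] ang 81.66 
 [[493.79998779296875, 232.5], [600.4000244140625, 216.89999389648438], [609.5, 278.8999938964844], [502.8999938964844, 294.5]]
```

Request:
servo_tool(motion=[[30,28,-18,0,0],[30,28,-18,0,0],[30,28,-18,0,0],[30,28,-18,0,0],[30,28,-18,0,0],[30,28,-18,0,0],[30,28,-18,0,0],[30,28,-18,0,0]])

```text
clock: 0.77
eef_pos: [0.3731, -0.4076, 0.231]
tool_rot: [-3.141, 0.0, 0.322]
force: [0.1, -1.2, 0.4]
gripper_width: 0.3
grasp_force: 0.0
```

Run:
```python
from h import *
Z=np.load("top0.npz"); d=Z["d"]; c=cam("top")
v,u=np.mgrid[0:480,0:640]; o,dr=ray("top",np.c_[u.ravel(),v.ravel()],c)
P=(o+dr*d.ravel()[:,None])*1000
yb=np.array([.0952,.9955]); xb=np.array([.9955,-.0952]); q=P[:,:2]-[578.6,-37.4]
Y=q@yb; X=q@xb
for x0 in(-70,-20,30,70):
    m=(abs(X-x0)<4)&(d.ravel()>0)
    b=[(y,round(float(np.median(P[m&(abs(Y-y)<1.5),2])),0)) for y in list(range(-10,8,3))+list(range(55,80,3))+list(range(320,350,4)) if (m&(abs(Y-y)<1.5)).any()]
    print(x0,b)
```

```text
-70 [(-10, 31.0), (-7, 31.0), (-4, 29.0), (-1, 30.0), (2, 0.0), (5, -0.0), (55, -1.0), (58, 1.0), (61, -0.0), (64, -1.0), (67, 18.0), (70, 20.0), (73, 20.0), (76, 18.0), (79, 19.0), (320, 27.0), (324, 25.0), (328, 19.0), (332, 19.0), (340, 1.0), (344, 0.0), (348, 0.0)]
-20 [(-10, 30.0), (-7, 31.0), (-4, 31.0), (-1, 30.0), (2, 2.0), (5, 1.0), (55, 0.0), (58, 2.0), (61, 1.0), (64, -0.0), (67, 18.0), (70, 19.0), (73, 18.0), (76, 18.0), (79, 18.0), (320, 24.0), (324, 18.0), (328, 19.0), (332, 19.0), (340, 2.0), (344, 1.0), (348, -0.0)]
30 [(-10, 30.0), (-7, 30.0), (-4, 31.0), (-1, 30.0), (2, -1.0), (5, 0.0), (55, -0.0), (58, 1.0), (61, 2.0), (64, 0.0), (67, 17.0), (70, 18.0), (73, 17.0), (76, 20.0), (79, 17.0), (320, 23.0), (324, 18.0), (328, 19.0), (332, 18.0), (340, 2.0), (344, 1.0), (348, -0.0)]
70 [(-10, 31.0), (-7, 30.0), (-4, 29.0), (-1, 30.0), (2, 0.0), (5, 1.0), (55, -0.0), (58, 2.0), (61, -0.0), (64, -0.0), (67, 11.0), (70, 18.0), (73, 18.0), (76, 19.0), (79, 19.0), (320, 19.0), (324, 18.0), (328, 18.0), (332, 17.0), (340, 1.0), (344, 2.0), (348, -0.0)]
```

Request:
servo_tool(motion=[[30,29,-18,0,0],[30,29,-18,0,0],[30,29,-18,0,0],[30,29,-18,0,0],[30,29,-18,0,0],[30,29,-18,0,0],[30,29,-18,0,0],[30,29,-18,0,0]])

```text
clock: 1.43
eef_pos: [0.5477, -0.1977, 0.231]
tool_rot: [-3.141, 0.001, 0.322]
force: [0.6, -0.1, -0.2]
gripper_width: 0.298
grasp_force: 0.0
```

Request:
servo_tool(motion=[[30,0,0,10,-7],[30,0,0,15,-7],[30,0,0,20,-7],[30,0,0,20,-7],[30,0,0,20,-7],[30,0,0,20,-7],[30,0,0,15,-7],[30,0,0,10,-7]])

```text
clock: 2.1
eef_pos: [0.5459, -0.1988, 0.0992]
tool_rot: [-3.138, -0.0, 1.305]
force: [-0.4, -0.6, -0.5]
gripper_width: 0.304
grasp_force: 0.0
```

Request:
servo_tool(motion=[[30,0,0,10,-5],[30,0,0,10,-5],[30,0,0,0,0],[30,0,0,0,0]])

```text
clock: 2.43
eef_pos: [0.5465, -0.1991, 0.0807]
tool_rot: [-3.14, -0.001, 1.471]
force: [-0.2, -0.4, -0.3]
gripper_width: 0.304
grasp_force: 0.0
```

```bash
cat >> h.py <<'E'
O=np.array([578.6,-37.4]);YB=np.array([.0952,.9955]);XB=np.array([.9955,-.0952])
def bf(p): q=np.atleast_2d(p)[:,:2]*1000-O; return np.c_[q@XB,q@YB]
def st():
    s=r.state(); print("t",round(s["clock"],2),"TCP XY",bf(s["eef_pos"]).round(1),"z",round(s["eef_pos"][2]*1000,1),"yaw",np.degrees(s["tool_rot"]).round(2),"F",s["force"].round(1))
E
python3 - <<'E'
from h import *
st(); im,d=save("side","side1"); cv2.imwrite("pics/s1.png",cv2.resize(im[140:300,230:470,::-1],None,fx=3,fy=3))
E
```

```text
t 2.43 TCP XY [[ -16.6 -164.1]] z 80.7 yaw [-1.799e+02 -4.000e-02  8.429e+01] F [-0.2 -0.4 -0.3]
```

View pics/s1.png

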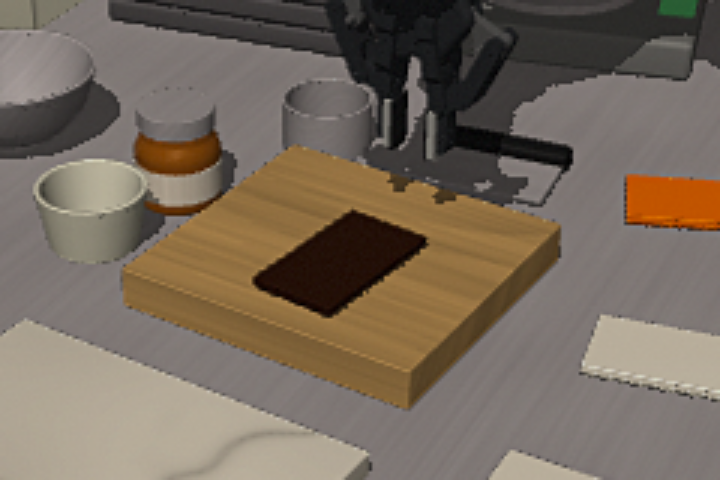

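Fingers stand behind the board's tablet, clear of the board (tips in crop at (390,150), (432,158)). Descend and push.

Request:
servo_tool(motion=[[30,0,0,16,0],[30,0,0,16,0],[30,0,0,12,0],[30,0,0,4,0],[30,6,0,0,0],[30,6,0,0,0],[30,6,0,0,0],[30,6,0,0,0]])

```text
clock: 3.15
eef_pos: [0.5503, -0.1744, 0.0342]
tool_rot: [3.14, -0.0, 1.474]
force: [0.6, -1.0, 1.3]
gripper_width: 0.298
grasp_force: 0.2
```

Request:
servo_tool(motion=[[30,6,0,0,0],[30,6,0,0,0],[30,6,0,0,0],[30,6,0,0,0],[30,6,0,0,0],[30,6,0,0,0],[30,4,0,0,0],[30,0,0,0,0]])

```text
clock: 3.82
eef_pos: [0.5535, -0.1339, 0.0333]
tool_rot: [3.142, -0.001, 1.475]
force: [0.7, 0.6, -0.5]
gripper_width: 0.3
grasp_force: 0.0
```

```bash
cat >> h.py <<'E'
def pts3(n):
    im,d=save(n,n+"_last"); v,u=np.mgrid[0:480,0:640]; o,dr=ray(n,np.c_[u.ravel(),v.ravel()])
    P=(o+dr*d.ravel()[:,None])*1000; return im,np.c_[bf(P/1000),P[:,2]],d.ravel()>0
def tab(n="top",z=.04,ylim=(-160,200)):
    im,P,ok=pts3(n); h=cv2.cvtColor(im,cv2.COLOR_RGB2HSV).reshape(-1,3)
    # dark brown: red clearly above blue
    f=im.reshape(-1,3).astype(int)
    m=ok&(h[:,2]<75)&(f[:,0]-f[:,2]>8)&(abs(P[:,0])<100)&(P[:,1]>ylim[0])&(P[:,1]<ylim[1])&(P[:,2]>4)
    l=cv2.morphologyEx(m.reshape(480,640).astype(np.uint8),cv2.MORPH_OPEN,np.ones((2,2)))
    k,lab,s,_=cv2.connectedComponentsWithStats(l); b=1+np.argmax(s[1:,4]); i=(lab==b).ravel(); Q=P[i]
    px=np.argwhere(lab==b)[:,::-1]; g=bf(onz(n,px,z)).astype(np.float32); R=cv2.minAreaRect(g)
    print("tab n",i.sum(),"rectXY",np.round(R[0],1),np.round(R[1],1),round(R[2],1),"3D lo",np.percentile(Q,2,0).round(),"hi",np.percentile(Q,98,0).round())
    return Q
E
python3 - <<'E'
from h import *
st(); tab()
E
```

```text
t 3.82 TCP XY [[-15.8 -98.4]] z 33.3 yaw [ 1.800e+02 -5.000e-02  8.453e+01] F [ 0.7  0.6 -0.5]
tab n 1527 rectXY [-19.  -37.1] [ 62.  114.6] 0.4 3D lo [-48. -85.  31.] hi [ 10.  19. 170.]
```

Request:
servo_tool(motion=[[30,6,0,0,0],[30,6,0,0,0],[30,6,0,0,0],[30,6,0,0,0],[30,6,0,0,0],[30,5,0,0,0],[30,3,0,0,0],[30,0,0,0,0]])

```text
clock: 4.53
eef_pos: [0.5572, -0.0964, 0.0334]
tool_rot: [3.141, -0.001, 1.475]
force: [-0.7, -0.6, -0.5]
gripper_width: 0.304
grasp_force: 0.0
```

Request:
servo_tool(motion=[[30,-3,0,0,0],[30,-4,0,0,0],[30,0,0,0,0],[30,0,0,0,0],[30,0,0,0,0]])

```text
clock: 4.95
eef_pos: [0.5563, -0.1051, 0.0333]
tool_rot: [3.142, 0.0, 1.473]
force: [0.6, -0.0, -0.3]
gripper_width: 0.299
grasp_force: 0.0
```

Run:
```python
from h import *
st(); tab(); Q=tab("side")
im=cv2.imread("pics/side_last.png"); cv2.imwrite("pics/s2.png",cv2.resize(im[140:300,230:470],None,fx=3,fy=3))
```

```text
t 4.95 TCP XY [[-15.8 -69.5]] z 33.3 yaw [180.     0.    84.39] F [ 0.6 -0.  -0.3]
tab n 1452 rectXY [-19.5   0.4] [ 61.6 116.2] 6.1 3D lo [-48. -44.  10.] hi [ 10.  55. 173.]
tab n 1651 rectXY [-27.4   9.5] [ 70.8 175.8] 15.5 3D lo [-47. -43.  10.] hi [10. 55. 61.]
```

View pics/s2.png

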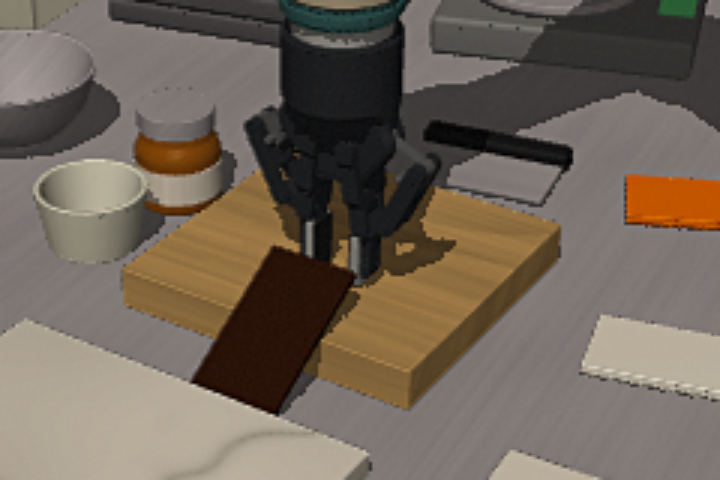

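Tablet has dropped with its front end in the gap (crop (235,395)), rear up at (310,260) in front of the fingers. Push on to the slab foot.

Request:
servo_tool(motion=[[30,5,0,0,0],[30,5,0,0,0],[30,4,0,0,0],[30,4,0,0,0],[30,3,0,0,0],[30,2,0,0,0],[30,0,0,0,0]])

```text
clock: 5.63
eef_pos: [0.5583, -0.0842, 0.0336]
tool_rot: [-3.141, 0.004, 1.472]
force: [-0.5, -4.8, 0.9]
gripper_width: 0.3
grasp_force: 2.5
```

```bash
cat >> h.py <<'E'
def tilt(n="side"):
    Q=tab(n); Q=Q[Q[:,2]<130]; c=np.median(Q,0); 
    for _ in range(5):
        n_=np.linalg.svd(Q-Q.mean(0),full_matrices=False)[2][2]; e=(Q-Q.mean(0))@n_; Q=Q[abs(e)<max(2,2*e.std())]
    n_*=np.sign(n_[2]); print("normal XYZ",n_.round(3),"theta",np.degrees(np.arctan2(n_[1],n_[2])).round(1),"centre",Q.mean(0).round(1))
E
python3 - <<'E'
from h import *
st(); tilt()
E
```

```text
t 5.63 TCP XY [[-15.7 -48.5]] z 33.6 yaw [-179.99    0.2    84.37] F [-0.5 -4.8  0.9]
tab n 1594 rectXY [-27.2  14.1] [ 88.8 157.2] 7.2 3D lo [-47. -58.  12.] hi [10. 57. 58.]
normal XYZ [0.005 0.444 0.896] theta 26.4 centre [-18.9  13.3  35.1]
```

Request:
servo_tool(motion=[[30,2,0,-3,0],[30,2,0,-4,0],[30,2,0,-4,0],[30,3,0,-5,0],[30,3,0,-5,0],[30,0,0,0,0]])

```text
clock: 6.18
eef_pos: [0.5604, -0.0705, 0.0554]
tool_rot: [3.14, 0.001, 1.473]
force: [0.1, -2.1, 1.6]
gripper_width: 0.3
grasp_force: 1.3
```

Run:
```python
from h import *
st(); tilt()
```

```text
t 6.18 TCP XY [[-15.  -34.7]] z 55.4 yaw [1.799e+02 7.000e-02 8.441e+01] F [ 0.1 -2.1  1.6]
tab n 1880 rectXY [-19.9 -23.3] [ 95.9 240.9] 20.3 3D lo [ -47. -103.   13.] hi [26. 58. 81.]
normal XYZ [0.004 0.666 0.746] theta 41.7 centre [-18.9  20.5  46.9]
```

Request:
servo_tool(motion=[[30,3,0,-4,0],[30,3,0,-4,0],[30,4,0,-5,0],[30,4,0,-4,0],[30,5,0,-4,0],[30,6,0,-3,0],[30,0,0,0,0]])

```text
clock: 6.82
eef_pos: [0.5628, -0.0425, 0.0791]
tool_rot: [3.14, -0.002, 1.476]
force: [0.4, -0.0, -0.4]
gripper_width: 0.299
grasp_force: 0.1
```

Request:
servo_tool(motion=[[30,4,0,-3,0],[30,4,0,-2,0],[30,4,0,-2,0],[30,4,0,-1,0],[30,4,0,-2,0],[30,4,0,-1,0],[30,0,0,0,0]])

```text
clock: 7.4
eef_pos: [0.5648, -0.0196, 0.0896]
tool_rot: [3.141, -0.001, 1.475]
force: [0.1, -0.2, 0.7]
gripper_width: 0.295
grasp_force: 0.0
```

Run:
```python
from h import *
st(); tilt()
im=cv2.imread("pics/side_last.png"); cv2.imwrite("pics/s3.png",cv2.resize(im[140:340,200:440],None,fx=3,fy=3))
```

```text
t 7.4 TCP XY [[-15.4  16.4]] z 89.6 yaw [ 1.7996e+02 -5.0000e-02  8.4520e+01] F [ 0.1 -0.2  0.7]
tab n 1806 rectXY [ 5.  14.2] [135.7 159.5] 4.5 3D lo [-47. -68.  16.] hi [ 10.  61. 109.]
normal XYZ [-0.998  0.057  0.011] theta 78.7 centre [-20.2  33.9  58. ]
```

View pics/s3.png

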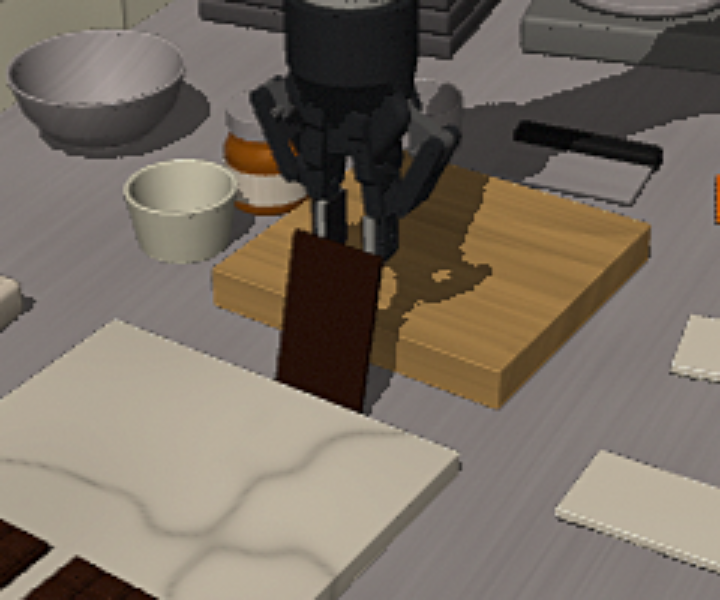

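The tablet stands steep (~75°), foot at the slab edge (crop (325,395)), top against fingers at (340,245). Continue past vertical.

Request:
servo_tool(motion=[[30,4,0,-1,0],[30,4,0,-1,0],[30,4,0,-1,0],[30,4,0,-1,0],[30,4,0,-1,0],[30,3,0,0,0],[30,3,0,0,0],[30,3,0,0,0]])

```text
clock: 8.12
eef_pos: [0.5673, 0.0081, 0.0943]
tool_rot: [-3.142, 0.0, 1.474]
force: [0.3, 0.3, 0.5]
gripper_width: 0.299
grasp_force: 0.0
```

Request:
servo_tool(motion=[[30,2,0,0,0],[30,2,0,0,0],[30,2,0,0,0],[30,2,0,0,0],[30,2,0,0,0],[30,2,0,0,0],[30,2,0,0,0],[30,0,0,0,0]])

```text
clock: 8.78
eef_pos: [0.5687, 0.0224, 0.0944]
tool_rot: [3.141, -0.0, 1.474]
force: [0.4, -0.2, 0.2]
gripper_width: 0.297
grasp_force: 0.0
```

Run:
```python
from h import *
st(); tab("side",.028,(-20,215))
```

```text
t 8.78 TCP XY [[-15.5  58.6]] z 94.4 yaw [ 1.7999e+02 -3.0000e-02  8.4470e+01] F [ 0.4 -0.2  0.2]
tab n 1119 rectXY [16.4 21.6] [ 55.8 170.4] 41.6 3D lo [-48.  61.  19.] hi [ 11.  82. 110.]
```

Request:
servo_tool(motion=[[30,3,0,0,0],[30,3,0,0,0],[30,3,0,0,0],[30,3,0,0,0],[30,3,0,0,0],[30,3,0,0,0],[30,0,0,0,0],[30,0,0,0,0]])

```text
clock: 9.5
eef_pos: [0.5704, 0.04, 0.0943]
tool_rot: [3.142, -0.0, 1.474]
force: [-0.4, -0.6, -0.3]
gripper_width: 0.301
grasp_force: 0.0
```

Run:
```python
from h import *
st(); tab("top",.028,(-20,235)); tab("side",.028,(-20,235))
im=cv2.imread("pics/side_last.png"); cv2.imwrite("pics/s4.png",cv2.resize(im[180:380,180:420],None,fx=3,fy=3))
```

```text
t 9.5 TCP XY [[-15.5  76.2]] z 94.3 yaw [180.    -0.    84.47] F [-0.4 -0.6 -0.3]
tab n 481 rectXY [164.6  46.2] [132.6  24.4] 49.6 3D lo [-100.   11.  517.] hi [-17.  54. 663.]
tab n 1359 rectXY [-23.8  92. ] [ 64.5 115.1] 0.1 3D lo [-47.  35.  19.] hi [  7. 141.  31.]
```

View pics/s4.png

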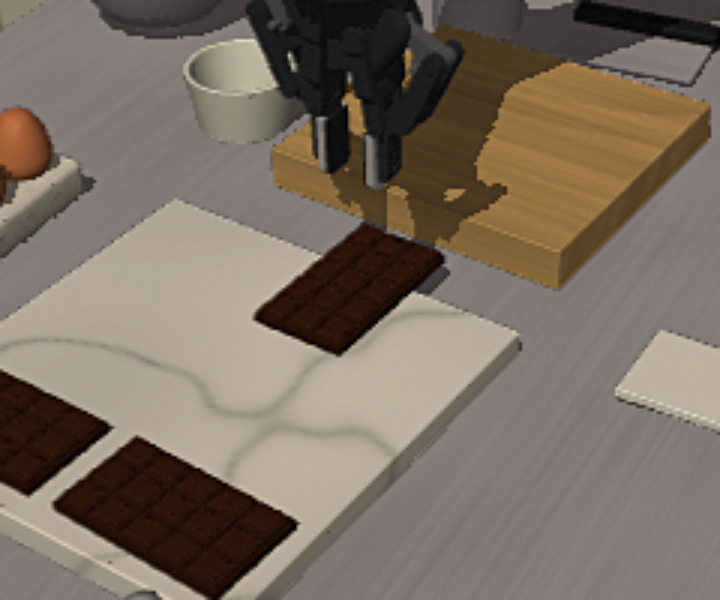

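Flipped: squares up at crop (350,285), its end hanging over the gap at (400,240). Back off, lower into the gap and push on.

Request:
servo_tool(motion=[[30,-16,-1,0,0],[30,-16,-1,0,0],[30,-16,-1,0,0],[30,-13,-1,0,0],[30,0,0,18,0],[30,0,0,18,0],[30,0,0,10,0],[30,0,0,0,0]])

```text
clock: 10.27
eef_pos: [0.5589, -0.0208, 0.0464]
tool_rot: [-3.138, 0.0, 1.474]
force: [-0.2, 0.6, 0.0]
gripper_width: 0.3
grasp_force: 0.0
```

Run:
```python
from h import *
st(); tab("side",.028,(25,235))
```

```text
t 10.27 TCP XY [[-21.2  14.6]] z 46.4 yaw [-1.7977e+02  2.0000e-02  8.4430e+01] F [-0.2  0.6  0. ]
tab n 1358 rectXY [-23.7  92.1] [ 64.6 115. ] 0.3 3D lo [-47.  35.  19.] hi [  7. 141.  31.]
```

Request:
servo_tool(motion=[[30,0,0,8,0],[30,0,0,8,0],[30,0,0,6,0],[30,0,0,3,0],[30,0,0,0,0]])

```text
clock: 10.73
eef_pos: [0.56, -0.0206, 0.0226]
tool_rot: [-3.14, 0.0, 1.474]
force: [-0.5, -0.2, 0.5]
gripper_width: 0.301
grasp_force: 0.0
```

Request:
servo_tool(motion=[[30,5,0,0,0],[30,5,0,0,0],[30,5,0,0,0],[30,5,0,0,0],[30,5,0,0,0],[30,5,0,0,0],[30,5,0,0,0],[30,0,0,0,0]])

```text
clock: 11.4
eef_pos: [0.5642, 0.0161, 0.0235]
tool_rot: [3.141, -0.001, 1.476]
force: [-0.1, 0.5, -0.4]
gripper_width: 0.299
grasp_force: 0.0
```

Run:
```python
from h import *
st(); tab("side",.028,(25,235))
```

```text
t 11.4 TCP XY [[-19.4  51.8]] z 23.5 yaw [ 1.7997e+02 -7.0000e-02  8.4540e+01] F [-0.1  0.5 -0.4]
tab n 1440 rectXY [-22.3 123.3] [114.9  63.5] 88.9 3D lo [-47.  69.  19.] hi [  7. 172.  31.]
```

Request:
servo_tool(motion=[[30,4,0,0,0],[30,4,0,0,0],[30,4,0,0,0],[30,3,0,0,0],[30,1,0,0,0],[30,0,0,0,0],[30,-8,0,0,0],[30,-8,0,-2,0]])

```text
clock: 12.12
eef_pos: [0.5636, 0.0138, 0.0251]
tool_rot: [-3.141, 0.0, 1.475]
force: [0.1, -0.4, 0.4]
gripper_width: 0.301
grasp_force: 0.0
```

Request:
servo_tool(motion=[[30,-10,0,-15,0],[30,-10,0,-25,0],[30,-20,0,-30,0],[30,-30,0,-30,0],[30,-30,0,-20,0],[30,-30,0,0,0],[30,-30,0,0,0],[30,0,0,0,0]])

```text
clock: 12.78
eef_pos: [0.5463, -0.155, 0.1453]
tool_rot: [-3.142, 0.006, 1.462]
force: [-0.9, -1.1, -0.4]
gripper_width: 0.302
grasp_force: 0.0
```

Run:
```python
from h import *
st(); tab("side",.028,(25,235)); tab("top",.028,(25,235))
im=cv2.imread("pics/side_last.png"); cv2.imwrite("pics/s5.png",cv2.resize(im[180:400,100:420],None,fx=2.5,fy=2.5))
```

```text
t 12.78 TCP XY [[ -21.  -120.1]] z 145.3 yaw [-180.      0.37   83.77] F [-0.9 -1.1 -0.4]
tab n 1473 rectXY [-22.4 138.1] [114.7  62.4] 89.8 3D lo [-47.  84.  20.] hi [  7. 187.  31.]
tab n 1454 rectXY [-19.8 129.2] [ 59.9 108.9] 0.0 3D lo [-47.  77.  18.] hi [  9. 181.  31.]
```

View pics/s5.png

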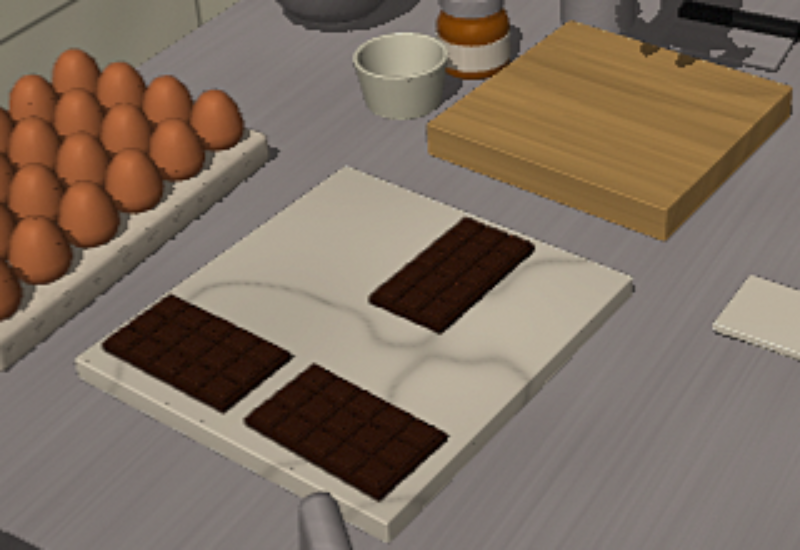

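The tablet is wholly on the slab, squares up, at crop (455,275). Its rear edge is about 8 mm inside the slab edge, and everything else is undisturbed.

```bash
python3 -c "
from cell import r
print(r.sign_off())"
```

```text
the job is handed in; nothing more can be done
None
```

The tablet was pushed into the gap, tipped over the slab edge and now lies wholly on the slab, squares up, about 8 mm clear of the gap edge; the other things look undisturbed in the last picture, and the job was handed in at about 13 s.

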